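# Find the loose bolt and hold its cap open

### The job

One of the three bolts on the bearing housing is loose: tap the bolt heads from above until you find the one that sinks and stays down. Then lift that bolt's hinged cap by its knob to at least 50 degrees and finish while still holding it open with the gripper, so that a colleague can get at the nut; it falls shut if let go. Leave the other two caps shut, lift no cap before its bolt has been found loose, and do not shift the bottle, spanner and pliers that lie close by.

Things in the scene. Friction and masses are not known exactly. Their poses are not given: they have to be found in the camera images.
- housing: grey cast bearing housing fixed to the worktop, a low bar 155 x 320 x 52 mm (feet make it 364 mm long). Origin: centre of its underside. Its x axis runs across the bar from the bolt side (near the robot) to the hinge side, y along the bar to the left, z up. It carries three equal stations at y = +100, 0, -100 mm (left, middle, right seen from the robot), each with one bolt and, behind it, one hinged cap over that bolt's nut pocket
- bolt_left_top (a point): centre of the top face of the left bolt's head: a dark round cap-screw head 18 mm across, upright, at x = -45, y = +100 mm of the housing, its top 64 mm above the worktop (12 mm proud of the housing). Moves with the bolt
- bolt_left (a joint): how far the left bolt has sunk, in m; 0 at the start. All three bolts look alike: a tight one gives under 2 mm and stops hard; the loose one slides down 8 mm (0.008) under a tap of more than about 2 N and stays down
- cap_left_knob (a point): centre of the left cap's black barrel knob: a round bar 16 mm thick and 20 mm long, its axis along the housing's y, 37 mm above and 63 mm in front (housing -x) of the cap's hinge when the cap is shut, so 89 mm above the worktop at x = -3, y = +100 mm of the housing. A stalk (9 x 12 mm) joins it to the front edge of the steel cap plate, 68 x 50 x 8 mm, whose top is 61 mm above the worktop when shut
- cap_left (a joint): opening angle of the left cap in rad: 0 shut (lying flat), stop at 1.2. It turns about a line along the housing's y at housing x = 60 mm, 52 mm above the worktop; opening lifts the knob up and back (away from the bolts). Weight and a light spring (about 0.03 to 0.07 N m) shut it when let go
- bolt_middle_top (a point): centre of the top face of the middle bolt's head: a dark round cap-screw head 18 mm across, upright, at x = -45, y = 0 mm of the housing, its top 64 mm above the worktop (12 mm proud of the housing). Moves with the bolt
- bolt_middle (a joint): how far the middle bolt has sunk, in m; 0 at the start. All three bolts look alike: a tight one gives under 2 mm and stops hard; the loose one slides down 8 mm (0.008) under a tap of more than about 2 N and stays down
- cap_middle_knob (a point): centre of the middle cap's black barrel knob: a round bar 16 mm thick and 20 mm long, its axis along the housing's y, 37 mm above and 63 mm in front (housing -x) of the cap's hinge when the cap is shut, so 89 mm above the worktop at x = -3, y = 0 mm of the housing. A stalk (9 x 12 mm) joins it to the front edge of the steel cap plate, 68 x 50 x 8 mm, whose top is 61 mm above the worktop when shut
- cap_middle (a joint): opening angle of the middle cap in rad: 0 shut (lying flat), stop at 1.2. It turns about a line along the housing's y at housing x = 60 mm, 52 mm above the worktop; opening lifts the knob up and back (away from the bolts). Weight and a light spring (about 0.03 to 0.07 N m) shut it when let go
- bolt_right_top (a point): centre of the top face of the right bolt's head: a dark round cap-screw head 18 mm across, upright, at x = -45, y = -100 mm of the housing, its top 64 mm above the worktop (12 mm proud of the housing). Moves with the bolt
- bolt_right (a joint): how far the right bolt has sunk, in m; 0 at the start. All three bolts look alike: a tight one gives under 2 mm and stops hard; the loose one slides down 8 mm (0.008) under a tap of more than about 2 N and stays down
- cap_right_knob (a point): centre of the right cap's black barrel knob: a round bar 16 mm thick and 20 mm long, its axis along the housing's y, 37 mm above and 63 mm in front (housing -x) of the cap's hinge when the cap is shut, so 89 mm above the worktop at x = -3, y = -100 mm of the housing. A stalk (9 x 12 mm) joins it to the front edge of the steel cap plate, 68 x 50 x 8 mm, whose top is 61 mm above the worktop when shut
- cap_right (a joint): opening angle of the right cap in rad: 0 shut (lying flat), stop at 1.2. It turns about a line along the housing's y at housing x = 60 mm, 52 mm above the worktop; opening lifts the knob up and back (away from the bolts). Weight and a light spring (about 0.03 to 0.07 N m) shut it when let go
- spanner: open spanner 164 x 26 x 6 mm lying in front of the housing; bystander. Origin: centre of its underside
- pliers: red-handled pliers 180 x 68 x 12 mm lying in front of the housing; bystander. Origin: centre of its underside
- glue: small red-brown bottle with a white nozzle, 52 mm wide, 135 mm tall, standing past the left end of the housing; bystander. Origin: centre of its underside

How it is judged (in metres and radians):
On the way:
1. the loose bolt has been tapped down (sunk more than 5 mm) (value of joint any of bolt_left, bolt_middle, bolt_right above 0.005 m), for 0.2 s.
At the end, for the whole second after the job is handed in: The loose bolt is sunk more than 5 mm, its own cap is open more than 0.785 rad (45 degrees) with the fingers in contact with it (more than 0.3 N), and the other two caps are shut (under 0.15 rad) (((value of joint bolt_left above 0.005 m and value of joint cap_left above 0.785 rad and contact force between the fingers and cap_left above 0.3 N and value of joint each of cap_middle, cap_right below 0.15 rad) or (value of joint bolt_middle above 0.005 m and value of joint cap_middle above 0.785 rad and contact force between the fingers and cap_middle above 0.3 N and value of joint each of cap_left, cap_right below 0.15 rad) or (value of joint bolt_right above 0.005 m and value of joint cap_right above 0.785 rad and contact force between the fingers and cap_right above 0.3 N and value of joint each of cap_left, cap_middle below 0.15 rad))); the arm keeps its last pose, push and grip.
It fails at once if a cap is lifted (over 0.25 rad) whose bolt has not been found loose ((value of joint cap_left above 0.25 rad and value of joint bolt_left below 0.005 m) or (value of joint cap_middle above 0.25 rad and value of joint bolt_middle below 0.005 m) or (value of joint cap_right above 0.25 rad and value of joint bolt_right below 0.005 m)).
It fails at once if a bystander is shifted by more than 40 mm (distance of any of glue, spanner, pliers from where it was at the start of the episode above 0.04 m).
It also fails if it takes over 51 s, if anything falls off the work surface, if the arm or the gripper's body presses on something with over 40 N, if the wrist force passes 120 N, or if a joint passes its speed limit or range.

### The arm

A 6-joint arm with a two-finger parallel gripper is mounted at the origin on a cart in front of the work surface, level with it; the furniture and walls round the work are solid. World frame = base frame: x ahead of the robot, y to its left, z up, the work surface at z = 0. Lengths are in mm, angles in rad, forces in N, time in s.
With the tool pointing down it reaches from about 350 to 975 mm from the base axis. Payload 7.1 kg.
Tool frame: the origin (TCP) lies at the very end of the fingers, on their centre line; the grasp point (between the pads) lies 19 mm behind it (ctrl.grasp_offset is the distance from the TCP to the grasp point, in mm); z points along the fingers, y is the line along which they close (so a half turn about z gives the same grasp; the last joint's range is limited). The gripper opens to 88 mm and grips with 3 to 60 N. Pads are 20 mm wide; open, the fingers measure 115 mm over their backs; the gripper's body (75 mm by 178 mm) begins 61 mm behind the grasp point.
Start: joints at [-1.231, 0.423, 1.63, -0, 1.089, -0.019], TCP at [219.486, -585.176, 222.675] pointing down, gripper open.
Joint ranges: [-3, 3], [-0.9, 2.11], [0.09, 2.58], [-1.31, 4.45], [0.11, 2.69], [-2.54, 2.54]. Speed limits (rad/s): [2.39, 2.39, 3.01, 3.14, 3.14, 3.14].

### API

Orientations are given as a rotation vector (axis times angle).
In Python, from workcell import ctrl, viewer, ticket, models gives the robot as it stands.
- The arm moves only by the tool play_rows, never from a script. Its arguments are lists of equal length, an entry for each row: "dp": the shift along the world's x, y, z in mm, a list of three; "yaw": the turn about the world's z in degrees. In form: {"dp": [[tx, ty, tz], ...], "yaw": [yaw, ...]}. A call has 1 to 8 rows; each row shifts and turns the commanded pose from where the row before left it; what a row does not reach is not made up. A row lasts 1/12 s, in which the tool goes at most 41.7 mm and 7.16 degrees, less where a joint would pass 70% of its speed; a pose out of reach is approached as far as the arm can. A call is refused whole if a number of a shift passes 41.7 or a number of a turn 7.16, either way. A call with a gripper value outside its range is refused whole. "gripper" is the closure, from 0 (fully open) to 1 (shut), set as the call begins (left out, the last holds). The fingers move at their own pace and stop on an object; the grip force is fixed at half the most. Time passes only in rows, so rows that do not move let the fingers close. It gives the time, the measured TCP pose, the force, the opening and the grip force at its end, in the units of the state.
- ctrl.get_obs(): the state, without advancing time (a new reading comes with each control period).
- viewer.get_image(name): name is "scene" or "top" or "wrist"; returns a dict with "pixels" (384x512x3 uint8, red, green, blue), "range_z" (384x512 float32, mm along the optical axis (not along the pixel's ray), 0 where there is no reading), "fx", "fy", "cx", "cy" (pixels), "dist_coeffs" ([k1, k2, p1, p2, k3] as OpenCV has them; the pictures are not rectified), "T" (4x4, takes a point from camera to world coordinates); the wrist camera has in their place "hand_eye" (4x4, takes a point from camera to tool coordinates, whose origin is the TCP and whose axes are the flange's). Camera axes: x right, y up, looking along -z (the intrinsics and any distortion apply to the point x, -y, -z); pixel columns grow to the right and rows downward; lengths in mm; the calibration is good to about 2 mm. A picture is of the moment at which its call begins: read the wrist's pose just before it.
- ticket.close_job(): hands the job in; it is judged then, once.
Trained networks look in a picture, given as the dict that the camera call returned (one of the last four; its "shot" number tells which), for a name from the list of things; names that differ only in an ending like _2 or _b are one class to them, and where a whole thing is asked for, a point or a joint stands for the part that bears it (a point fixed in the world has none). Each returns a list of dicts, best first, with "conf" (0 to 1); they miss things now and then, are a little off and sometimes report something else, mostly with a low value. They report only what shows in the picture. A call takes as long as a camera call.
- models.look_for(picture, name): "bbox" ([centre column, centre row, width, height] in pixels, round what is visible of it).
- models.landmark_of(picture, name): "location" ([column, row] in pixels: a listed point, or the origin of a listed thing).
The state is a dict: "t": time; "qpos": joint angles; "qvel": joint speeds; "joint_torque": joint torques, N m; "ee_pos": TCP position; "orientation": TCP orientation; "ft_force": force on the tool from outside, world axes, zero at the start; "moment": the same for the moment, N m; "width": finger opening in mm; "grasp_force": force on a finger pad.
Only numpy, scipy, OpenCV 4.12 (cv2) and the standard library are available. Lean on these libraries where they do the work, as an engineer would, in place of code of your own. Each camera call takes 0.05 s, during which the arm holds its last target. There are 200 camera calls.

## Working session

There is one attempt and no reset: what is moved stays moved. The work goes in short steps, Python scripts to look and compute and a tool call to move; the robot and the scene stay as the last step left them, time stands still between calls to the robot, and variables do not carry over. Pictures are saved under pics/ and viewed, at most 10 in all, crops included, and the job is handed in when it is done.

Besides the shell and the picture viewer there is one more tool, called after "Emit:" as a command line: name --pt "numbers of a row" for each row, then --argument value for the rest. play_rows: Moves the arm, as the interface text tells. Its arguments: {"type":"object","properties":{"dp":{"type":"array"},"yaw":{"type":"array"},"gripper":{"type":"number"}},"required":["dp","yaw"]}

```bash
ls; mkdir -p pics; cat > h.py <<'E'
import numpy as np, cv2
from workcell import ctrl, viewer, ticket, models
from scipy.spatial.transform import Rotation as R
def pose():
    o=ctrl.get_obs(); T=np.eye(4); T[:3,:3]=R.from_rotvec(o['orientation']).as_matrix(); T[:3,3]=o['ee_pos']; return T
def shot(name):
    P=pose(); im=viewer.get_image(name)
    T=np.array(im['T']) if 'T' in im else P@np.array(im['hand_eye'])
    return im,T
def ray(im,T,uv):
    K=np.array([[im['fx'],0,im['cx']],[0,im['fy'],im['cy']],[0,0,1]])
    p=cv2.undistortPoints(np.array([[uv]],float),K,np.array(im['dist_coeffs'],float))[0,0]
    return T[:3,3], T[:3,:3]@np.array([p[0],-p[1],-1.])
def atz(im,T,uv,z):
    o,d=ray(im,T,uv); return o+d*(z-o[2])/d[2]
def save(im,n): cv2.imwrite('pics/'+n,cv2.cvtColor(im['pixels'],cv2.COLOR_RGB2BGR))
E
cat > look.py <<'E'
from h import *
import sys
for c in sys.argv[1:]:
    im,T=shot(c); save(im,c+'_%d.png'%im['shot'])
    print(c,im['shot'])
    for n,z in [('bolt_%s_top',64),('cap_%s_knob',89)]:
        for s in ['left','middle','right']:
            for r in models.landmark_of(im,n%s)[:1]:
                print(n%s,round(r['conf'],2),np.round(r['location']),np.round(atz(im,T,r['location'],z),1))
    for n in ['housing','spanner','pliers','glue']:
        for r in models.landmark_of(im,n)[:1]: print(n,round(r['conf'],2),np.round(r['location']),np.round(atz(im,T,r['location'],0),1))
o=ctrl.get_obs(); print({k:np.round(o[k],2) for k in ['t','ee_pos','orientation','ft_force','width']})
E
python3 look.py top scene
```

```text
pics
top 1
bolt_left_top 0.39 [286. 208.] [476.2 -18.1  64. ]
bolt_middle_top 0.43 [318. 201.] [ 497.8 -103.5   64. ]
bolt_right_top 0.53 [357. 200.] [ 502.4 -208.2   64. ]
cap_left_knob 0.74 [282. 193.] [515.6  -3.5  89. ]
cap_middle_knob 0.74 [322. 186.] [ 534.7 -109.2   89. ]
cap_right_knob 0.87 [357. 186.] [ 538.2 -203.2   89. ]
housing 0.69 [316. 189.] [ 537.1 -105.4    0. ]
spanner 0.73 [294. 231.] [418.9 -44.6   0. ]
pliers 0.9 [363. 241.] [ 395.2 -240.7    0. ]
glue 0.76 [231. 180.] [557.9 133.5   0. ]
scene 2
bolt_left_top 0.39 [312. 193.] [470.2 -11.   64. ]
bolt_middle_top 0.55 [333. 179.] [ 488.1 -110.    64. ]
bolt_right_top 0.36 [352. 169.] [ 495.2 -198.9   64. ]
cap_left_knob 0.96 [296. 178.] [516.5  -4.1  89. ]
cap_middle_knob 0.53 [319. 166.] [ 529.5 -102.5   89. ]
cap_right_knob 0.49 [339. 157.] [ 537.2 -193.6   89. ]
housing 0.9 [317. 200.] [519.2 -90.7   0. ]
spanner 0.7 [339. 222.] [407.7 -42.1   0. ]
pliers 0.7 [389. 200.] [ 395.2 -234.2   -0. ]
glue 0.64 [244. 227.] [536.9 137.    0. ]
{'t': np.float64(1.1), 'ee_pos': array([ 219.47, -585.17,  222.69]), 'orientation': array([-3.09, -0.56,  0.  ]), 'ft_force': array([ 0.98, -0.79,  0.21]), 'width': np.float64(87.86)}
```

Emit:
play_rows --pt "20 27 0" --pt "20 27 0" --pt "20 27 0" --pt "20 27 0" --pt "20 27 0" --pt "20 27 0" --pt "20 27 0" --pt "20 27 0" --yaw '[-2,-2,-2,-2,-2,-2,-2,0]' --gripper 1

```text
t: 1.77
ee_pos: [380.3, -367.9, 222.9]
orientation: [3.136, 0.176, 0.0]
ft_force: [0.8, 0.4, 0.2]
width: 38.0
grasp_force: 0.0
```

Emit:
play_rows --pt "18 27 0" --pt "18 27 0" --pt "18 27 0" --pt "18 27 0" --pt "18 27 0" --pt "18 27 0" --pt "0 0 0" --yaw '[0,0,0,0,0,0,0]'

```text
t: 2.35
ee_pos: [489.9, -203.6, 222.9]
orientation: [-3.135, -0.185, -0.002]
ft_force: [-0.4, -0.5, 0.0]
width: 0.7
grasp_force: 0.0
```

```bash
python3 look.py wrist
```

```text
wrist 3
bolt_left_top 0.73 [ 81. 170.] [477.4  -9.1  64. ]
bolt_middle_top 0.79 [168. 170.] [ 488.4 -110.6   64. ]
bolt_right_top 0.67 [255. 173.] [ 496.3 -208.2   64. ]
cap_left_knob 0.6 [ 63. 136.] [518.4  -6.3  89. ]
cap_middle_knob 0.6 [160. 137.] [ 528.  -107.7   89. ]
cap_right_knob 0.69 [256. 135.] [ 541.8 -203.4   89. ]
housing 0.62 [179. 123.] [ 536.  -104.7    0. ]
spanner 0.82 [135. 208.] [411.9 -47.6   0. ]
pliers 0.65 [267. 232.] [ 397.2 -238.7    0. ]
glue 0.92 [ 7. 97.] [547.3 125.8   0. ]
{'t': np.float64(2.9), 'ee_pos': array([ 487.17, -207.79,  222.69]), 'orientation': array([ 3.14,  0.18, -0.  ]), 'ft_force': array([ 0.65, -0.01,  0.73]), 'width': np.float64(0.56)}
```

View pics/wrist_3.png

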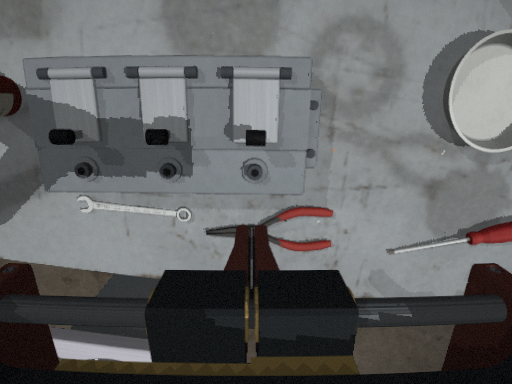

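Emit:
play_rows --pt "4 0 -30" --pt "5 0 -35" --pt "0 0 -35" --pt "0 0 -30" --pt "0 0 -15" --pt "0 0 -5" --pt "0 0 0" --yaw '[0,0,0,0,0,0,0]'

```text
t: 3.48
ee_pos: [495.7, -207.0, 71.5]
orientation: [-3.135, -0.179, 0.004]
ft_force: [0.3, 0.1, 0.5]
width: 0.4
grasp_force: 0.0
```

Emit:
play_rows --pt "0 0 -3" --pt "0 0 -2" --pt "0 0 -2" --pt "0 0 -2" --pt "0 0 -1" --pt "0 0 0" --yaw '[0,0,0,0,0,0]'

```text
t: 3.98
ee_pos: [497.2, -207.5, 63.8]
orientation: [3.136, 0.18, 0.002]
ft_force: [-1.5, -0.1, 6.3]
width: 0.4
grasp_force: 3.3
```

Emit:
play_rows --pt "0 0 -2" --pt "0 0 -1" --pt "0 0 0" --pt "0 0 0" --yaw '[0,0,0,0]'

```text
t: 4.32
ee_pos: [497.3, -207.5, 63.2]
orientation: [3.135, 0.18, 0.003]
ft_force: [-9.0, 3.1, 35.1]
width: 0.3
grasp_force: 17.5
```

Right bolt is tight; on to the middle one.

Emit:
play_rows --pt "0 0 20" --pt "-2 13 10" --pt "-4 35 0" --pt "-3 35 0" --pt "-1 15 0" --pt "0 0 -10" --pt "0 0 -8" --pt "0 0 0" --yaw '[0,0,0,0,0,0,0,0]'

```text
t: 4.98
ee_pos: [485.7, -109.0, 70.2]
orientation: [-3.136, -0.18, 0.003]
ft_force: [-0.7, 0.0, -0.3]
width: 0.5
grasp_force: 0.0
```

Emit:
play_rows --pt "0 0 -3" --pt "0 0 -2" --pt "0 0 -2" --pt "0 0 -2" --pt "0 0 -2" --pt "0 0 -1" --pt "0 0 0" --pt "0 0 0" --yaw '[0,0,0,0,0,0,0,0]'

```text
t: 5.65
ee_pos: [486.8, -109.9, 62.9]
orientation: [3.136, 0.179, 0.001]
ft_force: [-12.7, 1.5, 44.5]
width: 0.5
grasp_force: 22.4
```

Middle is tight too; now the left, which still has to be confirmed.

Emit:
play_rows --pt "0 0 20" --pt "-2 15 10" --pt "-3 35 0" --pt "-3 35 0" --pt "-2 15 0" --pt "0 0 -10" --pt "0 0 -8" --pt "0 0 0" --yaw '[0,0,0,0,0,0,0,0]'

```text
t: 6.32
ee_pos: [475.6, -9.8, 70.0]
orientation: [-3.136, -0.179, 0.004]
ft_force: [-0.3, -0.5, 1.4]
width: 0.6
grasp_force: 0.0
```

Emit:
play_rows --pt "0 0 -3" --pt "0 0 -2" --pt "0 0 -2" --pt "0 0 -2" --pt "0 0 -2" --pt "0 0 -1" --pt "0 0 0" --pt "0 0 0" --yaw '[0,0,0,0,0,0,0,0]'

```text
t: 6.98
ee_pos: [476.5, -9.1, 59.6]
orientation: [-3.136, -0.18, 0.0]
ft_force: [-0.4, 0.7, -1.2]
width: 0.6
grasp_force: 0.0
```

Emit:
play_rows --pt "0 0 -2" --pt "0 0 -1" --pt "0 0 -1" --pt "0 0 -1" --pt "0 0 0" --pt "0 0 0" --yaw '[0,0,0,0,0,0]'

```text
t: 7.48
ee_pos: [476.7, -9.1, 56.1]
orientation: [3.136, 0.18, 0.001]
ft_force: [-5.6, -1.2, 22.4]
width: 0.7
grasp_force: 11.1
```

Left bolt sank 8 mm and stopped: it is the loose one. Rise, open, and look.

Emit:
play_rows --pt "0 0 25" --pt "0 0 35" --pt "0 0 35" --pt "0 0 20" --pt "0 0 0" --pt "0 0 0" --yaw '[0,0,0,0,0,0]'

```text
t: 7.98
ee_pos: [477.1, -9.1, 170.5]
orientation: [3.136, 0.18, 0.004]
ft_force: [-0.3, -0.1, -0.8]
width: 0.4
grasp_force: 0.0
```

Emit:
play_rows --pt "0 0 0" --pt "0 0 0" --pt "0 0 0" --pt "0 0 0" --pt "0 0 0" --pt "0 0 0" --yaw '[0,0,0,0,0,0]' --gripper 0.2

```text
t: 8.48
ee_pos: [476.3, -9.2, 169.2]
orientation: [-3.136, -0.18, 0.002]
ft_force: [0.1, -0.1, -0.7]
width: 37.0
grasp_force: 0.0
```

```bash
python3 look.py wrist
```

```text
wrist 4
bolt_left_top 0.68 [250. 191.] [477.5  -9.5  64. ]
bolt_middle_top 0.88 [354. 192.] [ 488.1 -108.7   64. ]
bolt_right_top 0.78 [449. 191.] [ 499.2 -203.7   64. ]
cap_left_knob 0.85 [251. 154.] [516.9  -5.4  89. ]
cap_middle_knob 0.8 [369. 153.] [ 529. -104.   89.]
cap_right_knob 0.57 [479. 156.] [ 539. -202.   89.]
housing 0.81 [340. 136.] [ 533.9 -104.6    0. ]
spanner 0.93 [272. 232.] [408.6 -44.6   0. ]
glue 0.82 [134.  97.] [550.6 127.3   0. ]
{'t': np.float64(9.03), 'ee_pos': array([476.52,  -9.17, 169.72]), 'orientation': array([3.14, 0.18, 0.  ]), 'ft_force': array([-0.09,  0.19, -0.42]), 'width': np.float64(70.18)}
```

```bash
ls -t pics | head -1; cp pics/wrist_4.png pics/w4.png
```

```text
wrist_4.png
```

View pics/wrist_4.png

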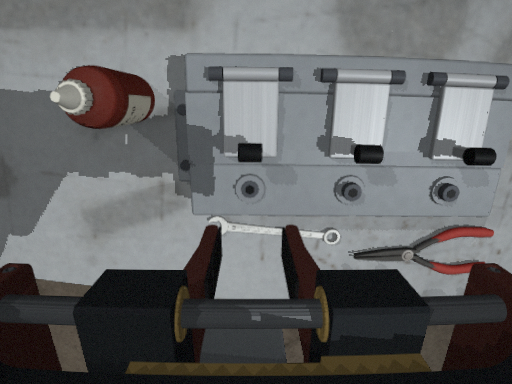

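The picture shows the left bolt head low at (250,188) and the left knob at (250,152) clear of obstacles. Approach and grip.

Emit:
play_rows --pt "20 2 0" --pt "20 2 -20" --pt "0 0 -30" --pt "0 0 -27" --pt "0 0 -15" --pt "0 0 -5" --pt "0 0 0" --yaw '[0,0,0,0,0,0,0]'

```text
t: 9.62
ee_pos: [515.6, -5.1, 71.5]
orientation: [-3.136, -0.18, 0.004]
ft_force: [-0.2, 0.3, 0.0]
width: 70.3
grasp_force: 0.0
```

Emit:
play_rows --pt "0 0 0" --pt "0 0 0" --pt "0 0 0" --pt "0 0 0" --pt "0 0 0" --pt "0 0 0" --pt "0 0 0" --pt "0 0 0" --yaw '[0,0,0,0,0,0,0,0]' --gripper 1

```text
t: 10.28
ee_pos: [516.2, -4.0, 72.7]
orientation: [-3.134, -0.177, 0.001]
ft_force: [-0.8, 28.2, -1.3]
width: 20.9
grasp_force: 14.3
```

Emit:
play_rows --pt "0 1 0" --pt "0 1 0" --pt "0 0 0" --yaw '[0,0,0]'

```text
t: 10.53
ee_pos: [516.2, -3.2, 72.7]
orientation: [3.136, 0.18, -0.001]
ft_force: [-2.3, -0.6, 2.2]
width: 19.8
grasp_force: 30.0
```

Emit:
play_rows --pt "3.5 0.4 5.3" --pt "3.9 0.4 5" --pt "4.3 0.5 4.7" --pt "4.7 0.5 4.3" --pt "0 0 0" --yaw '[0,0,0,0,0]'

```text
t: 10.95
ee_pos: [533.7, -1.4, 92.8]
orientation: [3.136, 0.18, 0.001]
ft_force: [-2.3, -0.0, -2.4]
width: 19.7
grasp_force: 30.0
```

Emit:
play_rows --pt "5.1 0.6 3.8" --pt "5.4 0.6 3.4" --pt "5.7 0.6 2.9" --pt "5.9 0.6 2.4" --pt "6.1 0.7 1.9" --pt "0 0 0" --yaw '[0,0,0,0,0,0]'

```text
t: 11.45
ee_pos: [562.8, 1.8, 107.1]
orientation: [3.136, 0.18, 0.003]
ft_force: [-4.7, -3.4, 1.9]
width: 19.1
grasp_force: 30.0
```

Emit:
play_rows --pt "6.2 0.7 1.3" --pt "6.3 0.7 0.8" --pt "6.4 0.7 0.3" --pt "0 0 0" --pt "0 0 0" --pt "0 0 0" --yaw '[0,0,0,0,0,0]'

```text
t: 11.95
ee_pos: [580.8, 3.7, 109.5]
orientation: [3.136, 0.18, 0.003]
ft_force: [-2.7, -3.7, 5.6]
width: 19.6
grasp_force: 30.0
```

```bash
python3 -c "
from h import *
im,T=shot('scene'); a=im['pixels'][100:280,190:430]; cv2.imwrite('pics/fin.png',cv2.resize(cv2.cvtColor(a,cv2.COLOR_RGB2BGR),None,fx=3,fy=3)); print(ctrl.get_obs())"
```

```text
{'t': 12.0, 'qpos': array([-1.40633828e-02,  5.09806633e-01,  1.80276437e+00, -2.17683014e-04,
        8.26778272e-01,  1.44236309e+00]), 'qvel': array([ 0.00093642, -0.00160176,  0.00086598, -0.00091188,  0.00054889,
        0.00104521]), 'joint_torque': array([ 1.90608010e+00, -5.09449160e+01, -2.13032323e+01,  6.90100696e-01,
       -7.28440471e-01, -3.48125829e-02]), 'ee_pos': array([580.74525229,   3.68379784, 109.51670392]), 'orientation': array([3.1361231 , 0.17976636, 0.00349667]), 'ft_force': array([-2.59969851, -3.10868459,  5.52460927]), 'moment': array([-0.50721204,  0.42828201,  0.00468217]), 'grasp_force': 29.995485842227936, 'width': 19.496380972861317}
```

View pics/fin.png

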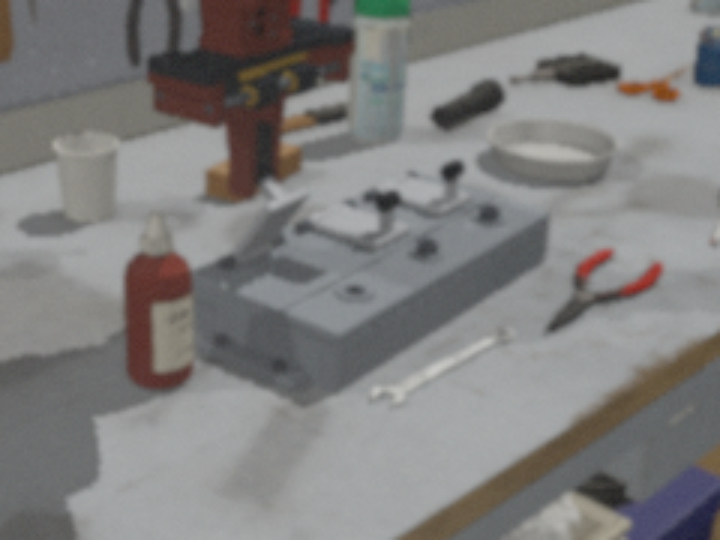

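The picture shows the left cap raised and held by the fingers at about (265,190). The pocket is open at (295,270), the left bolt is sunk, the other two caps are shut, and the bystanders look unmoved. TCP travel puts the cap at about 60°.

```bash
python3 -c "
from workcell import ticket
print(ticket.close_job())"
```

```text
the job is handed in; nothing more can be done
None
```

The left bolt was the loose one: it sank 8 mm and stayed down. I handed the job in with its cap held at about 60° by the gripper, the other two caps shut and the bottle, spanner and pliers not touched.

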